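Sweep the carrot rounds off the board into the pan

ROBOT

A 7-joint arm with a two-finger parallel gripper is mounted at the origin on the work surface. World frame = base frame: x ahead of the robot, y to its left, z up, the work surface at z = 0. Lengths are in m, angles in rad, forces in N, time in s.
With the tool pointing down it reaches from about 0.4 to 0.875 m from the base axis. Payload 19.3 kg.
Tool frame: the origin (TCP) lies between the finger pads; the fingertips stand 17 mm ahead of it and the grasp point (between the pads) lies 2 mm behind it (bot.finger_overhang is the distance from the TCP to the fingertips, in m); z points along the fingers, y is the line along which they close (so a half turn about z gives the same grasp; the last joint's range is limited). The gripper opens to 85 mm and grips with 20 to 120 N. Pads are 22 mm wide; open, the fingers measure 114 mm over their backs; the gripper's body (76 mm by 85 mm) begins 54 mm behind the grasp point. The pads swing forward as they close: fully open they stand 13 mm farther back than shut.
Start: joints at [1.033, 0.521, -0.036, 1.599, 0.021, 1.021, -0.113], TCP at [0.282, -0.558, 0.248] pointing down, gripper open.
Joint ranges: [-2.91, 2.91], [-0.3, 2.13], [-1.5, 1.42], [0.17, 2.43], [-1.26, 4.41], [0.16, 1.93], [-2.52, 2.52]. Speed limits (rad/s): [1.89, 1.89, 2.39, 2.39, 3.01, 3.01, 3.01].

INTERFACE

Orientations are given as [roll, pitch, yaw] about the fixed x, y, z axes, in that order (R = Rz(yaw) Ry(pitch) Rx(roll)).
In Python, from workcell import observe, grab_frame, bot gives the robot as it stands.
- The arm moves only by the shell command python3 -m crank 'ROWS' [FORCE]. ROWS is a JSON object of lists of equal length, an entry for each row: "linear": the shift along the world's x, y, z each as a share of 0.25 m, from -1 to 1, a list of three; "delta_rot": the turn, a rotation vector about the world's x, y, z each as a share of 30 degrees, from -1 to 1, a list of three; "fingers": the opening, from -1 (shut) to 1 (fully open). In form: {"linear": [[dx, dy, dz], ...], "delta_rot": [[rx, ry, rz], ...], "fingers": [fingers, ...]}. A call has 1 to 5 rows; each row is the pose to reach, as a shift and turn from the pose commanded when the call began; what a row does not reach only later rows make up. A row lasts 1/10 s, in which the tool goes at most 50 mm and 8.59 degrees, less where a joint would pass 70% of its speed; a pose out of reach is approached as far as the arm can. A call with a number of a shift or a turn outside -1 to 1 is refused whole. A call with a gripper value outside its range is refused whole. The fingers move at their own pace and stop on an object; FORCE is the grip in N (left out, the last holds). Time passes only in rows, so rows that repeat a pose let the fingers close. It gives the time, the measured TCP pose, the force, the opening and the grip force at its end, in the units of the state.
- observe(): the state, without advancing time (a new reading comes with each control period).
- grab_frame(name): name is "scene" or "top"; returns a dict with "image" (384x512x3 uint8, red, green, blue), "mtx" (3x3 intrinsics, pixels), "k1" (the pictures are not rectified: a ray, as slopes to the right and down, at radius r is drawn at 1 + k1 r^2 times it, then the intrinsics apply), "xyz" and "orientation" of the camera in the world. Camera axes: x right, y down, z forward; pixel columns grow to the right and rows downward; lengths in m; the calibration is good to about 2 mm. A picture is of the moment at which its call begins. There is no depth.
- bot.job_done(): hands the job in; it is judged then, once.
The state is a dict: "clock": time; "qpos": joint angles; "qd": joint speeds; "joint_efforts": joint torques, N m; "position": TCP position; "tool_rot": TCP orientation; "force": force on the tool from outside, world axes, zero at the start; "moment": the same for the moment, N m; "grip_width": finger opening in m; "finger_force": force on a finger pad.
Only numpy, scipy, OpenCV 4.12 (cv2) and the standard library are available. Lean on these libraries where they do the work, as an engineer would, in place of code of your own. Each camera call takes 0.05 s, during which the arm holds its last target. There are 200 camera calls.

TASK

The carrot rounds for the bun filling lie about on the white chopping board. Sweep all four of them across the board with your fingertips so that they drop into the open steel pan at the end of the board, without pinching, pressing down on or lifting any of them. Leave the garlic, the sauce cup and the uncut carrot end where they are.

Things in the scene. Friction and masses are not known exactly. Their poses are not given: they have to be found in the camera images.
- stand: Fixed prep stand, 305 mm (x) by 589 mm (y). Origin on the counter under its centre, y along its length, z up. Its middle, |y| < 108 mm, is the white chopping board, top 85 mm above the origin. Wells centred at y = +190 and -190 mm: the pan hangs in one, a flat steel cover closes the other (which is which varies). Board, pan flange and cover are flush within 1 mm, no raised edge.
- pan: Fixed open steel food pan hung in one of the two wells of the stand, its axes parallel to the stand's; origin at the centre of its underside. Flange 265 mm (x) by 162 mm (y) and 10 mm wide, flush with the board; clear opening 242 mm (x) by 140 mm (y); rim 65 mm above the origin, inner floor 2 mm above it.
- cover: Fixed flat steel cover plate, 265 mm (x) by 162 mm (y), 6 mm thick, flush with the board, closing the other well; origin at the centre of its underside, axes parallel to the stand's.
- round1: Carrot round: orange disc 36 mm across, 12 mm thick, about 12 g, lying flat and loose on the white board. All four are alike: two lie towards each long side of the board, 68 to 100 mm from its centre line (stand x = 0), at least 10 mm apart. Origin at the centre of the disc, z along its axis.
- round2: Carrot round, like round1.
- round3: Carrot round, like round1.
- round4: Carrot round, like round1.
- garlic: Loose garlic bulb, 44 mm across, 41 mm high, standing near the board's centre line between the rounds; not to be moved. Origin at the centre of its underside.
- sauce_cup: Loose small open steel cup, 48 mm across, 30 mm high, standing near the board's centre line between the rounds; not to be moved. Origin at the centre of its underside.
- carrot_end: Loose uncut end of a carrot, 90 mm long and 32 mm thick, lying on the middle of the steel cover, roughly along the stand's x; not to be moved. Origin under its middle, x along its length.
Not all that is in view belongs to the job. What is shaped like the round2 but blue is not meant. Leave any blue look-alike of the round3 alone.

How it is judged:
At the end, for the whole second after the job is handed in: All four rounds lie at rest inside the pan, their centres below its rim, and the garlic, sauce cup, and carrot end are within 25 mm of where they stood (x of round1 in the frame of pan between -0.121 and 0.121 m and y of round1 in the frame of pan between -0.07 and 0.07 m and z of each of round1, round2, round3, round4 in the frame of pan below 0.06 m and linear speed of each of round1, round2, round3, round4 below 0.03 m/s and x of round2 in the frame of pan between -0.121 and 0.121 m and y of round2 in the frame of pan between -0.07 and 0.07 m and x of round3 in the frame of pan between -0.121 and 0.121 m and y of round3 in the frame of pan between -0.07 and 0.07 m and x of round4 in the frame of pan between -0.121 and 0.121 m and y of round4 in the frame of pan between -0.07 and 0.07 m and distance of each of garlic, sauce_cup, carrot_end from where it was at the start of the episode below 0.025 m); the robot touches nothing.
It fails at once if a carrot round is lifted: its centre is more than 28 mm above the board (a round lying flat has it at 6 mm) (z of any of round1, round2, round3, round4 in the frame of stand above 0.113 m).
It fails at once if a carrot round is pinched or pressed hard (more than 15 N from the fingers) (contact force between the fingers and round1 above 15 N or contact force between the fingers and round2 above 15 N or contact force between the fingers and round3 above 15 N or contact force between the fingers and round4 above 15 N).
It fails at once if the garlic, sauce cup or carrot end is pushed more than 25 mm from its place, or the garlic or cup is tipped over (distance of any of garlic, sauce_cup, carrot_end from where it was at the start of the episode above 0.025 m or angle between any of garlic, sauce_cup's own z axis and vertical above 0.5 rad).
It also fails if it takes over 64 s, if anything falls off the work surface, if the arm or the gripper's body presses on something with over 40 N, if the wrist force passes 120 N, or if a joint passes its speed limit or range.

## Working session

There is one attempt and no reset: what is moved stays moved. The work goes in short steps, Python scripts to look and compute and a shell command to move; the robot and the scene stay as the last step left them, time stands still between calls to the robot, and variables do not carry over. Pictures are saved under pics/ and viewed, at most 10 in all, crops included, and the job is handed in when it is done.

```bash
mkdir -p pics
cat > h.py <<'E'
import numpy as np, cv2, json
from scipy.spatial.transform import Rotation as R
def pix2w(f,uv,z):
    m=np.array(f["mtx"],float); uv=np.array(uv,float).reshape(-1,1,2)
    n=cv2.undistortPoints(uv,m,np.array([f["k1"],0,0,0,0],float)).reshape(-1,2)
    o=np.array(f["orientation"],float)
    Rm=o if o.shape==(3,3) else (R.from_euler('xyz',o).as_matrix() if o.size==3 else R.from_quat(o).as_matrix())
    d=np.c_[n,np.ones(len(n))]@Rm.T; c=np.array(f["xyz"])
    return c+d*((z-c[2])/d[:,2])[:,None]
E
python3 - <<'E'
from workcell import observe,grab_frame,bot
import cv2
for n in("top","scene"):
    f=grab_frame(n); cv2.imwrite(f"pics/{n}0.png",cv2.resize(f["image"][:,:,::-1],(800,600),interpolation=cv2.INTER_CUBIC))
    print(n,f["mtx"],f["k1"],f["xyz"],f["orientation"])
s=observe();print(s["clock"],s["position"],s["tool_rot"],s["grip_width"],s["force"],bot.finger_overhang)
E
```

```text
top [[355.10497734   0.         253.56781841]
 [  0.         355.10497734 189.73419176]
 [  0.           0.           1.        ]] -0.011536115201135596 [0.40350276 0.04730369 0.77698944] [-2.94805667e+00  8.21938919e-04 -1.58349745e+00]
scene [[454.87515776   0.         249.89970758]
 [  0.         454.87515776 189.96565712]
 [  0.           0.           1.        ]] -0.07651386000677865 [1.21752637 0.10236691 0.51848259] [-2.13174522 -0.0231205   1.68107214]
0.1 [ 0.28167869 -0.55762092  0.24778605] [-3.14059888e+00  5.95386348e-05  4.67815435e-01] 0.08553988249930818 [-0.01346647 -0.27255893 -0.7363619 ] 0.017
```

View pics/top0.png

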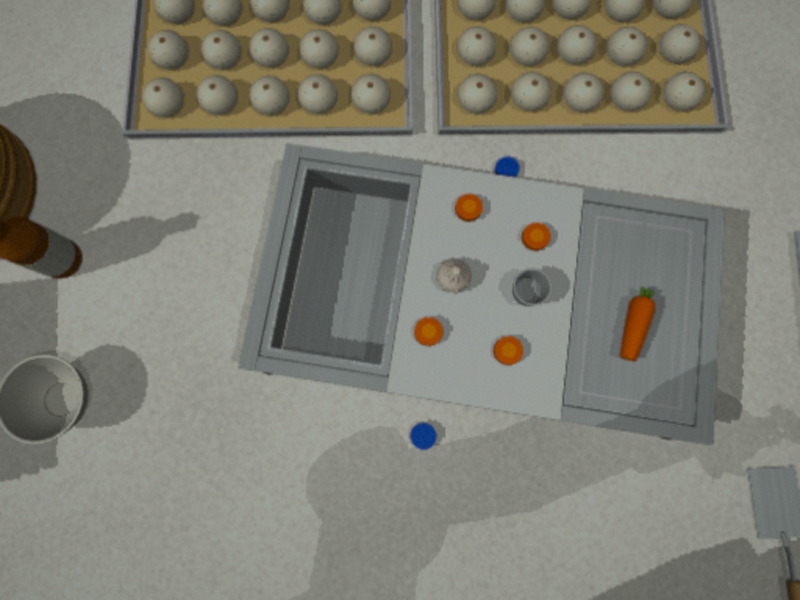

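View pics/scene0.png

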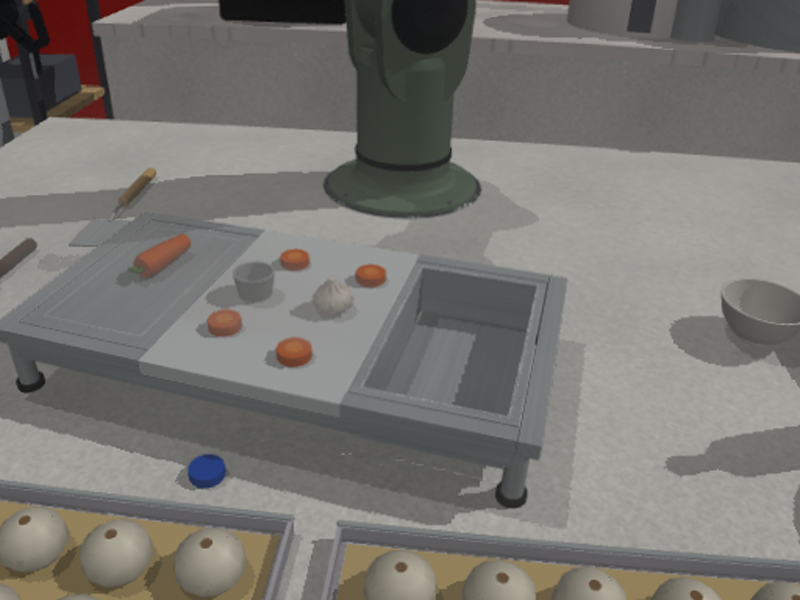

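The top view shows the pan to the left (opening about 275–415, 170–365) and the cover with the carrot end (637,328) on the right. Four orange rounds lie on the board at (469,207), (536,236), (429,331) and (508,350), with garlic at (454,275) and the cup at (531,287). The blue look-alikes at (507,167) and (424,436) are on the counter. The four orange ones are meant because they are orange and on the board.

Run:
```python
from workcell import grab_frame
from h import *
f=grab_frame("top"); im=f["image"]
cv2.imwrite("pics/crop1.png",cv2.resize(im[95:275,150:470,::-1],(800,450),interpolation=cv2.INTER_CUBIC))
k=1/1.5625
names=dict(c1=((290,146),.085),c2=((723,208),.085),c3=((712,441),.085),c4=((240,368),.085),b_pan_top=((423,165),.085),b_pan_bot=((389,392),.085),b_cov_top=((583,187),.085),b_cov_bot=((561,418),.085),
 garl=((454,275),.105),cup=((531,284),.11),rA=((469,207),.097),rB=((536,236),.097),rC=((429,331),.097),rD=((508,350),.097),carrot=((637,328),.10),blue=((507,167),.01))
W={n:pix2w(f,np.array(p)*k,z)[0] for n,(p,z) in names.items()}
for n in W: print(n,W[n].round(4))
c=np.mean([W['c%d'%i] for i in (1,2,3,4)],0)
# stand +y along length away from pan->? use direction u from cover to pan
u=(W['c1']+W['c4']-W['c2']-W['c3'])[:2]; u/=np.linalg.norm(u); v=np.array([-u[1],u[0]])
b=np.mean([W[n] for n in W if n.startswith('b_')],0)
print("c",c,b,"u",u,"ang",np.degrees(np.arctan2(u[1],u[0])))
for n in W: d=W[n][:2]-c[:2]; print(n,"along pan %.3f across %.3f"%(d@u,d@v))
```

```text
c1 [0.747  0.1863 0.085 ]
c2 [ 0.6523 -0.3858  0.085 ]
c3 [ 0.3554 -0.3349  0.085 ]
c4 [0.4511 0.2412 0.085 ]
b_pan_top [0.7173 0.0081 0.085 ]
b_pan_bot [0.4195 0.0565 0.085 ]
b_cov_top [ 0.6836 -0.203   0.085 ]
b_cov_bot [ 0.3854 -0.153   0.085 ]
garl [ 0.5615 -0.026   0.105 ]
cup [ 0.5477 -0.1199  0.11  ]
rA [ 0.6532 -0.0492  0.097 ]
rB [ 0.6131 -0.1333  0.097 ]
rC [0.4928 0.0063 0.097 ]
rD [ 0.4681 -0.0901  0.097 ]
carrot [ 0.4928 -0.2499  0.1   ]
blue [ 0.7466 -0.1202  0.01  ]
c [ 0.55147506 -0.07330068  0.085     ] [ 0.55146615 -0.07284078  0.085     ] u [0.16366378 0.98651618] ang 80.58038061380178
c1 along pan 0.288 across -0.150
c2 along pan -0.292 across -0.151
c3 along pan -0.290 across 0.151
c4 along pan 0.294 across 0.150
b_pan_top along pan 0.107 across -0.150
b_pan_bot along pan 0.106 across 0.151
b_cov_top along pan -0.106 across -0.152
b_cov_bot along pan -0.106 across 0.151
garl along pan 0.048 across -0.002
cup along pan -0.047 across -0.004
rA along pan 0.040 across -0.096
rB along pan -0.049 across -0.071
rC along pan 0.069 across 0.071
rD along pan -0.030 across 0.079
carrot along pan -0.184 across 0.029
blue along pan -0.014 across -0.200
```

View pics/crop1.png

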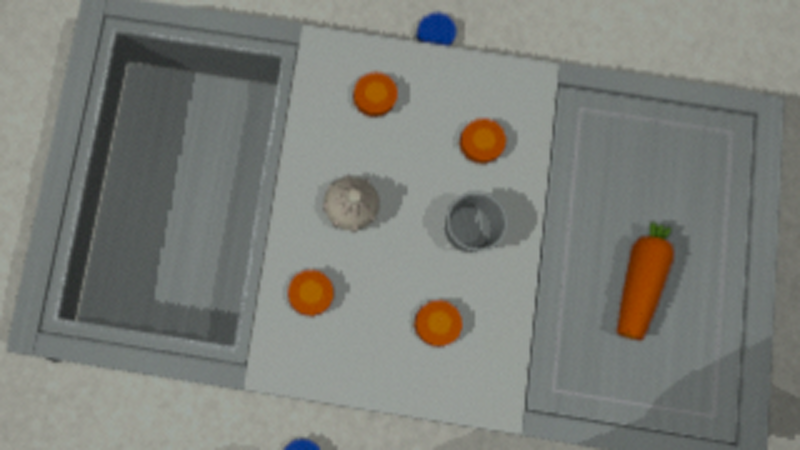

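The crop confirms four orange discs on the board, with both blue ones off the stand on the counter. I'll start with the far front round, A, using the fingers about 24 mm apart as a cradle, pushing along stand direction u.

```bash
python3 -m crank '{"linear":[[0.62,0.78,-0.08],[0.62,0.78,-0.08],[0.62,0.78,-0.08],[0.62,0.78,-0.08],[0.62,0.78,-0.08]],"delta_rot":[[0,0,0.9],[0,0,0.9],[0,0,0.9],[0,0,0.9],[0,0,0.9]],"fingers":[-0.45,-0.45,-0.45,-0.45,-0.45]}'
python3 -m crank '{"linear":[[0.62,0.78,-0.08],[0.62,0.78,-0.08],[0.62,0.78,-0.08],[0.62,0.78,-0.08],[0.62,0.78,-0.08]],"delta_rot":[[0,0,0.88],[0,0,0.88],[0,0,0.88],[0,0,0.88],[0,0,0.88]],"fingers":[-0.45,-0.45,-0.45,-0.45,-0.45]}'
python3 -c "
from workcell import observe
s=observe();print(s)"
```

```text
clock: 0.65
position: [0.4376, -0.3613, 0.2282]
tool_rot: [3.142, -0.0, 0.94]
force: [0.4, -0.9, 0.3]
grip_width: 0.0233
finger_force: 0.0
clock: 1.15
position: [0.5926, -0.1663, 0.208]
tool_rot: [-3.141, -0.0, 1.4]
force: [0.6, -1.5, -0.3]
grip_width: 0.0234
finger_force: 0.0
{'clock': 1.15, 'qpos': array([ 0.40355038,  0.56618094, -0.33250403,  1.65357421,  0.2156047 ,
        0.95835501, -0.17600609]), 'qd': array([-0.7934776 ,  0.32040004,  0.00790242, -0.45614278,  0.08988891,
        0.1463942 , -0.78197891]), 'joint_efforts': array([  8.24702114, -99.72594023,  -6.71511278, -29.56733465,
        -0.37629001,  -0.37783021,   3.0139225 ]), 'position': array([ 0.5926499 , -0.16631106,  0.20798845]), 'tool_rot': array([-3.14132693e+00, -2.38757942e-05,  1.40011311e+00]), 'force': array([ 0.61294157, -1.54912686, -0.26154713]), 'moment': array([-0.04124671, -0.03655674,  0.00813769]), 'finger_force': 0.0, 'grip_width': 0.02341596758998129}
```

```bash
python3 -m crank '{"linear":[[0.215,0.296,0],[0.215,0.296,0],[0.215,0.296,-0.15],[0.215,0.296,-0.31],[0.215,0.296,-0.31]],"delta_rot":[[0,0,0.0126],[0,0,0.0126],[0,0,0.0126],[0,0,0.0126],[0,0,0.0126]],"fingers":[-0.45,-0.45,-0.45,-0.45,-0.45]}'
python3 - <<'E'
from workcell import grab_frame
from h import *
for n in("top","scene"):
    f=grab_frame(n); cv2.imwrite(f"pics/{n}1.png",cv2.resize(f["image"][120:300,80:320,::-1] if n=="scene" else f["image"][60:300,180:500,::-1],(800,600),interpolation=cv2.INTER_CUBIC))
E
```

```text
clock: 1.65
position: [0.6428, -0.0934, 0.126]
tool_rot: [-3.134, 0.001, 1.407]
force: [-1.0, 0.3, -0.4]
grip_width: 0.0235
finger_force: 0.0
```

View pics/scene1.png

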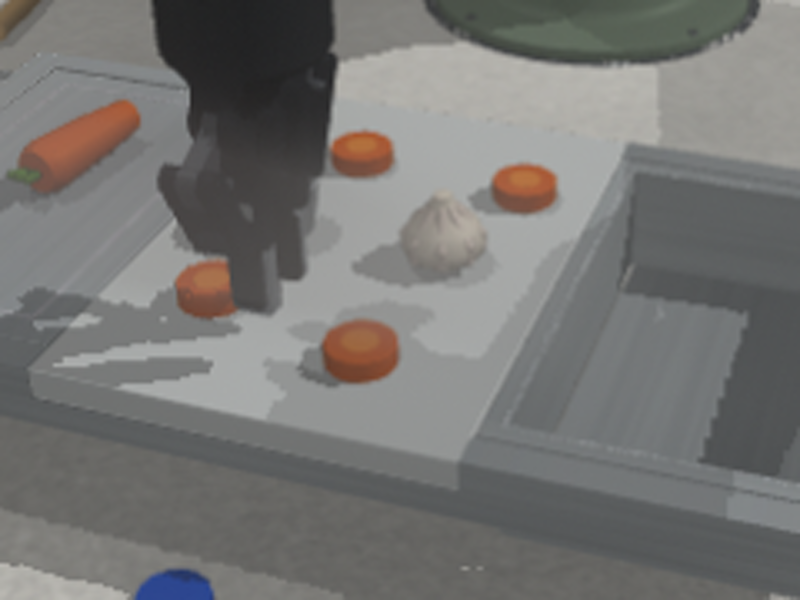

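Scene view: the fingers (tip near crop (258,308)) hang in the gap behind round A (360,350) and clear of round B (210,290). Now I check the tip height and lower.

```bash
python3 -m crank '{"linear":[[0,0,-0.03],[0,0,-0.06],[0,0,-0.06],[0,0,-0.06]],"delta_rot":[[0,0,0],[0,0,0],[0,0,0],[0,0,0]],"fingers":[-0.45,-0.45,-0.45,-0.45]}'
python3 - <<'E'
from workcell import grab_frame,observe
from h import *
s=observe();print(s["position"],s["tool_rot"],s["force"])
f=grab_frame("scene"); cv2.imwrite("pics/scene2.png",cv2.resize(f["image"][170:250,110:230,::-1],(800,533),interpolation=cv2.INTER_CUBIC))
for z in(.1,.105,.11,.115): print(z,pix2w(f,[[157.4,212.4]],z))
E
```

```text
clock: 2.15
position: [0.6457, -0.094, 0.1162]
tool_rot: [3.141, -0.0, 1.406]
force: [-0.1, 1.0, -0.1]
grip_width: 0.0236
finger_force: 0.0
[ 0.64565552 -0.09396407  0.11617347] [ 3.14127920e+00 -3.07564951e-05  1.40615482e+00] [-0.13594333  0.97479246 -0.05181078]
0.1 [[ 0.64278262 -0.10008916  0.1       ]]
0.105 [[ 0.64964962 -0.09767023  0.105     ]]
0.11 [[ 0.65651661 -0.0952513   0.11      ]]
0.115 [[ 0.66338361 -0.09283237  0.115     ]]
```

View pics/scene2.png

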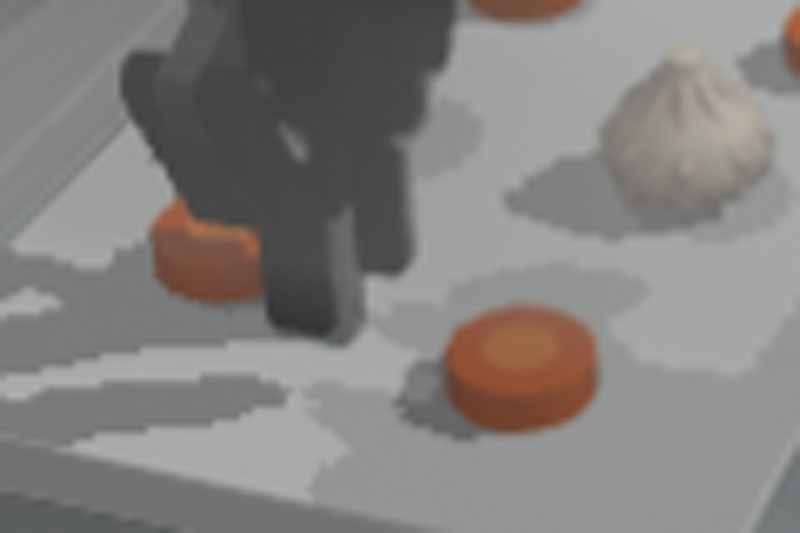

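The fingertips are some 10 mm above the board, centred behind round A (520,350 in the crop). Lowering the last bit, then the first half of the sweep.

```bash
python3 -m crank '{"linear":[[0,0,-0.016],[0,0,-0.033],[0,0,-0.033]],"delta_rot":[[0,0,0],[0,0,0],[0,0,0]],"fingers":[-0.45,-0.45,-0.45]}'
python3 -m crank '{"linear":[[0.007,0.062,0],[0.014,0.124,0],[0.021,0.185,0],[0.028,0.247,0],[0.035,0.308,0]],"delta_rot":[[0,0,0],[0,0,0],[0,0,0],[0,0,0],[0,0,0]],"fingers":[-0.45,-0.45,-0.45,-0.45,-0.45]}'
python3 - <<'E'
from workcell import grab_frame
from h import *
f=grab_frame("scene"); cv2.imwrite("pics/scene3.png",cv2.resize(f["image"][120:300,80:350,::-1],(800,533),interpolation=cv2.INTER_CUBIC))
E
```

```text
clock: 2.5
position: [0.6452, -0.0938, 0.1068]
tool_rot: [-3.141, 0.0, 1.406]
force: [0.9, 0.6, -1.1]
grip_width: 0.0235
finger_force: 0.0
clock: 3.0
position: [0.6545, -0.0149, 0.1076]
tool_rot: [3.142, -0.0, 1.407]
force: [0.1, 0.0, -0.3]
grip_width: 0.0237
finger_force: 0.1
```

View pics/scene3.png

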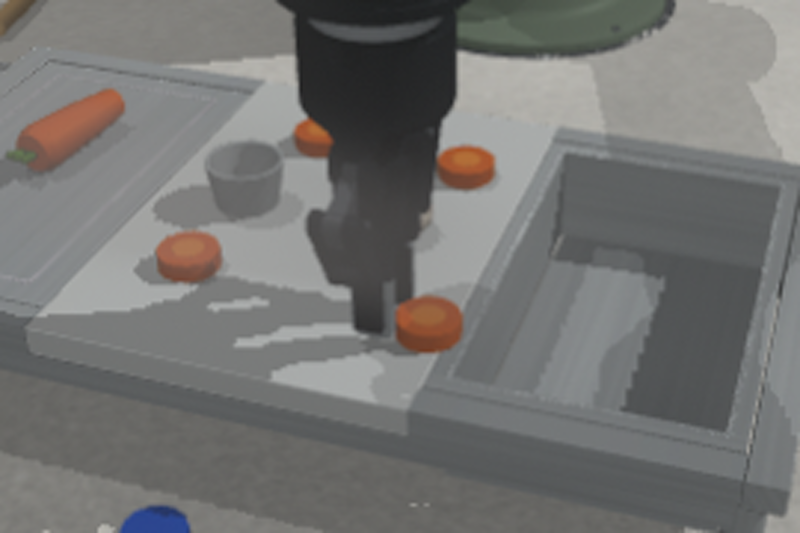

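Round A (430,322) sits in the cradle at the pan's edge. I finish the push, lift, and go behind round B.

```bash
python3 -m crank '{"linear":[[0.007,0.062,0],[0.014,0.124,0],[0.021,0.185,0],[0.028,0.247,0],[0.035,0.309,0]],"delta_rot":[[0,0,0],[0,0,0],[0,0,0],[0,0,0],[0,0,0]],"fingers":[-0.45,-0.45,-0.45,-0.45,-0.45]}'
python3 -m crank '{"linear":[[0,0,0],[0,0,0.12],[0,0,0.24],[0,0,0.24]],"delta_rot":[[0,0,0],[0,0,0],[0,0,0],[0,0,0]],"fingers":[-0.45,-0.45,-0.45,-0.45]}'
python3 -m crank '{"linear":[[-0.046,-0.19,0],[-0.091,-0.381,0],[-0.136,-0.571,0],[-0.182,-0.762,0],[-0.227,-0.952,0]],"delta_rot":[[0,0,0],[0,0,0],[0,0,0],[0,0,0],[0,0,0]],"fingers":[-0.45,-0.45,-0.45,-0.45,-0.45]}'
python3 - <<'E'
from workcell import grab_frame
from h import *
f=grab_frame("scene"); cv2.imwrite("pics/scene4.png",cv2.resize(f["image"][120:300,80:350,::-1],(800,533),interpolation=cv2.INTER_CUBIC))
E
```

```text
clock: 3.55
position: [0.6632, 0.0619, 0.1075]
tool_rot: [-3.142, -0.0, 1.407]
force: [-0.2, 0.7, 0.4]
grip_width: 0.0235
finger_force: 0.0
clock: 3.95
position: [0.6648, 0.0603, 0.1715]
tool_rot: [3.136, -0.001, 1.406]
force: [0.1, 0.7, 0.4]
grip_width: 0.0237
finger_force: 0.0
clock: 4.45
position: [0.6053, -0.1799, 0.1673]
tool_rot: [-3.141, 0.0, 1.406]
force: [0.4, 0.9, 0.3]
grip_width: 0.0238
finger_force: 0.0
```

View pics/scene4.png

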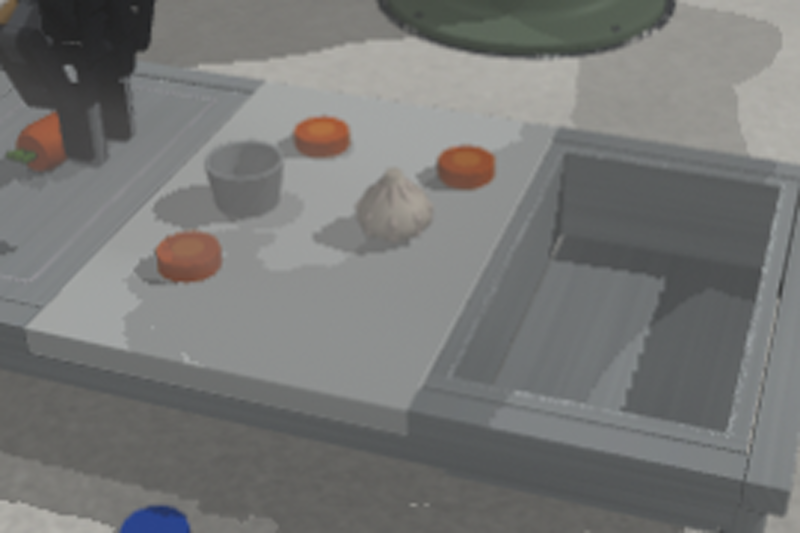

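Round A is gone from the board. The others, garlic and cup are undisturbed. Fingers stand behind round B (188,257), so I lower and sweep.

```bash
python3 -m crank '{"linear":[[0,0,-0.1],[0,0,-0.18],[0,0,-0.24],[0,0,-0.24]],"delta_rot":[[0,0,0],[0,0,0],[0,0,0],[0,0,0]],"fingers":[-0.45,-0.45,-0.45,-0.45]}'
for i in 1 2 3; do python3 -m crank '{"linear":[[0.0125,0.064,0],[0.025,0.128,0],[0.0375,0.192,0],[0.05,0.256,0],[0.0625,0.32,0]],"delta_rot":[[0,0,0],[0,0,0],[0,0,0],[0,0,0],[0,0,0]],"fingers":[-0.45,-0.45,-0.45,-0.45,-0.45]}'; done
python3 -m crank '{"linear":[[0,0,0],[0,0,0.15],[0,0,0.3],[0,0,0.3]],"delta_rot":[[0,0,0],[0,0,0],[0,0,0],[0,0,0]],"fingers":[-0.45,-0.45,-0.45,-0.45]}'
python3 - <<'E'
from workcell import observe
s=observe();print(s["clock"],s["position"])
E
```

```text
clock: 4.9
position: [0.6053, -0.1773, 0.1055]
tool_rot: [-3.138, -0.0, 1.406]
force: [-0.3, 1.7, -0.1]
grip_width: 0.0234
finger_force: 0.0
clock: 5.4
position: [0.6224, -0.0957, 0.1079]
tool_rot: [3.141, -0.0, 1.407]
force: [0.5, -0.6, -0.3]
grip_width: 0.0239
finger_force: 0.2
clock: 5.9
position: [0.6378, -0.0163, 0.1075]
tool_rot: [-3.142, 0.0, 1.406]
force: [0.4, -0.0, 0.1]
grip_width: 0.0232
finger_force: 0.3
clock: 6.4
position: [0.6534, 0.0638, 0.1075]
tool_rot: [-3.142, -0.0, 1.406]
force: [0.6, 0.5, 1.1]
grip_width: 0.0235
finger_force: 0.0
clock: 6.8
position: [0.6553, 0.0623, 0.1874]
tool_rot: [3.135, -0.002, 1.405]
force: [0.5, -0.5, 0.4]
grip_width: 0.0238
finger_force: 0.0
6.8 [0.65530719 0.06226545 0.18742079]
```

```bash
python3 -m crank '{"linear":[[-0.134,-0.08,0],[-0.268,-0.16,0],[-0.402,-0.24,0],[-0.536,-0.32,0],[-0.67,-0.4,0]],"delta_rot":[[0,0,0],[0,0,0],[0,0,0],[0,0,0],[0,0,0]],"fingers":[-0.45,-0.45,-0.45,-0.45,-0.45]}'
python3 -m crank '{"linear":[[0,0,0],[0,0,-0.1],[0,0,-0.2],[0,0,-0.2]],"delta_rot":[[0,0,0],[0,0,0],[0,0,0],[0,0,0]],"fingers":[-0.45,-0.45,-0.45,-0.45]}'
python3 - <<'E'
from workcell import grab_frame,observe
from h import *
print(observe()["position"])
f=grab_frame("scene"); a=f["image"][110:290,80:370,::-1]
g=grab_frame("top"); b=g["image"][80:300,150:470,::-1]
cv2.imwrite("pics/both5.png",np.hstack([cv2.resize(a,(400,300),interpolation=cv2.INTER_CUBIC),cv2.resize(b,(400,300),interpolation=cv2.INTER_CUBIC)]))
E
```

```text
clock: 7.3
position: [0.4841, -0.0388, 0.1824]
tool_rot: [3.142, 0.0, 1.406]
force: [0.8, -0.5, 0.7]
grip_width: 0.0237
finger_force: 0.0
clock: 7.7
position: [0.4845, -0.0377, 0.1304]
tool_rot: [-3.138, 0.0, 1.406]
force: [0.2, -0.6, -0.1]
grip_width: 0.0236
finger_force: 0.0
[ 0.48450043 -0.03769379  0.13038155]
```

View pics/both5.png

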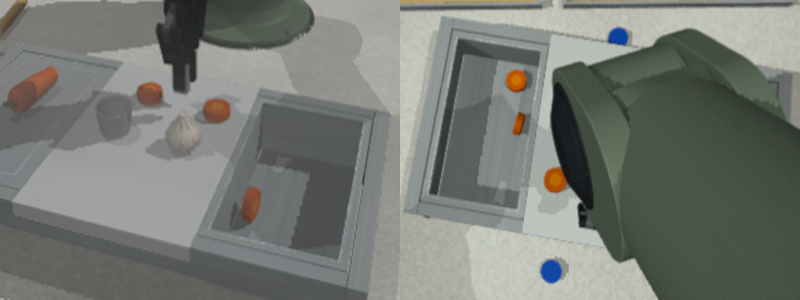

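Both A and B are in the pan, one flat and one on edge, and the garlic and cup are in place. The fingers stand between D (150,93) and C (217,110), so I sweep C.

```bash
python3 -m crank '{"linear":[[0,0,-0.05],[0,0,-0.1],[0,0,-0.1]],"delta_rot":[[0,0,0],[0,0,0],[0,0,0]],"fingers":[-0.45,-0.45,-0.45]}'
for i in 1 2; do python3 -m crank '{"linear":[[0.0067,0.05,0],[0.0134,0.1,0],[0.02,0.15,0],[0.0268,0.2,0],[0.0335,0.25,0]],"delta_rot":[[0,0,0],[0,0,0],[0,0,0],[0,0,0],[0,0,0]],"fingers":[-0.45,-0.45,-0.45,-0.45,-0.45]}'; done
python3 -m crank '{"linear":[[0,0,0],[0,0,0.15],[0,0,0.3],[0,0,0.3]],"delta_rot":[[0,0,0],[0,0,0],[0,0,0],[0,0,0]],"fingers":[-0.45,-0.45,-0.45,-0.45]}'
```

```text
clock: 8.1
position: [0.4851, -0.0376, 0.1063]
tool_rot: [-3.14, 0.0, 1.406]
force: [0.1, 0.5, 0.4]
grip_width: 0.0234
finger_force: 0.0
clock: 8.6
position: [0.4943, 0.0264, 0.1077]
tool_rot: [3.141, -0.0, 1.407]
force: [0.4, -0.5, -0.2]
grip_width: 0.0238
finger_force: 0.2
clock: 9.1
position: [0.5025, 0.0884, 0.1075]
tool_rot: [-3.142, 0.0, 1.406]
force: [-0.4, 0.1, -0.4]
grip_width: 0.0235
finger_force: 0.0
clock: 9.5
position: [0.5042, 0.0874, 0.1865]
tool_rot: [3.136, -0.002, 1.406]
force: [0.8, 0.6, -0.2]
grip_width: 0.0232
finger_force: 0.0
```

```bash
python3 -m crank '{"linear":[[-0.033,-0.177,0],[-0.066,-0.354,0],[-0.098,-0.532,0],[-0.131,-0.709,0],[-0.164,-0.886,0]],"delta_rot":[[0,0,0],[0,0,0],[0,0,0],[0,0,0],[0,0,0]],"fingers":[-0.45,-0.45,-0.45,-0.45,-0.45]}'
python3 -m crank '{"linear":[[0,0,0],[0,0,-0.1],[0,0,-0.2],[0,0,-0.3],[0,0,-0.3]],"delta_rot":[[0,0,0],[0,0,0],[0,0,0],[0,0,0],[0,0,0]],"fingers":[-0.45,-0.45,-0.45,-0.45,-0.45]}'
for i in 1 2 3; do python3 -m crank '{"linear":[[0.01,0.06,0],[0.02,0.12,0],[0.03,0.18,0],[0.04,0.24,0],[0.05,0.3,0]],"delta_rot":[[0,0,0],[0,0,0],[0,0,0],[0,0,0],[0,0,0]],"fingers":[-0.45,-0.45,-0.45,-0.45,-0.45]}'; done
python3 -m crank '{"linear":[[0,0,0],[0,0,0.15],[0,0,0.3],[0,0,0.45],[0,0,0.45]],"delta_rot":[[0,0,0],[0,0,0],[0,0,0],[0,0,0],[0,0,0]],"fingers":[-0.45,-0.45,-0.45,-0.45,-0.45]}'
python3 -m crank '{"linear":[[0,-0.2,0.1],[0,-0.4,0.2],[0,-0.6,0.2],[0,-0.8,0.2],[0,-1,0.2]],"delta_rot":[[0,0,0],[0,0,0],[0,0,0],[0,0,0],[0,0,0]],"fingers":[-0.45,-0.45,-0.45,-0.45,-0.45]}'
python3 -m crank '{"linear":[[0,-0.2,0],[0,-0.4,0],[0,-0.6,0],[0,-0.6,0],[0,-0.6,0]],"delta_rot":[[0,0,0],[0,0,0],[0,0,0],[0,0,0],[0,0,0]],"fingers":[-0.45,-0.45,-0.45,-0.45,-0.45]}'
python3 - <<'E'
from workcell import grab_frame,observe
from h import *
f=grab_frame("scene"); a=f["image"][100:320,20:370,::-1]
g=grab_frame("top"); b=g["image"][80:300,150:470,::-1]
cv2.imwrite("pics/both6.png",np.hstack([cv2.resize(a,(400,300),interpolation=cv2.INTER_CUBIC),cv2.resize(b,(400,300),interpolation=cv2.INTER_CUBIC)]))
E
```

```text
clock: 10.0
position: [0.4605, -0.1363, 0.1824]
tool_rot: [-3.141, 0.0, 1.406]
force: [0.9, -0.4, -0.7]
grip_width: 0.0235
finger_force: 0.0
clock: 10.5
position: [0.4598, -0.1338, 0.1051]
tool_rot: [-3.137, -0.0, 1.406]
force: [0.1, 0.0, 1.1]
grip_width: 0.0238
finger_force: 0.0
clock: 11.0
position: [0.4743, -0.0586, 0.1087]
tool_rot: [3.141, 0.0, 1.406]
force: [0.7, 1.0, -0.6]
grip_width: 0.0234
finger_force: 0.0
clock: 11.5
position: [0.4868, 0.0165, 0.1087]
tool_rot: [3.141, -0.0, 1.406]
force: [0.3, -0.1, 0.1]
grip_width: 0.0232
finger_force: 0.0
clock: 12.0
position: [0.4992, 0.0919, 0.108]
tool_rot: [3.141, -0.0, 1.406]
force: [0.2, -0.1, -0.4]
grip_width: 0.0231
finger_force: 0.0
clock: 12.5
position: [0.5007, 0.091, 0.2244]
tool_rot: [3.136, -0.002, 1.406]
force: [0.1, -0.5, -1.3]
grip_width: 0.0235
finger_force: 0.0
clock: 13.0
position: [0.4983, -0.1507, 0.2701]
tool_rot: [3.141, 0.0, 1.406]
force: [1.5, 0.1, -0.1]
grip_width: 0.0236
finger_force: 0.0
clock: 13.5
position: [0.4981, -0.2995, 0.2692]
tool_rot: [-3.14, -0.0, 1.404]
force: [-0.2, 0.9, 0.0]
grip_width: 0.0238
finger_force: 0.0
```

View pics/both6.png

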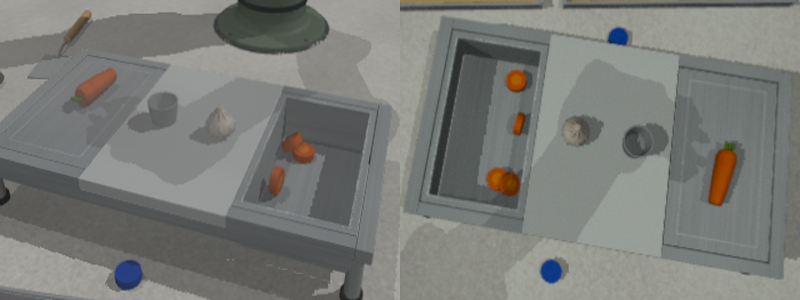

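The board is clear. All four rounds are in the pan: top crop (516,80), (519,124), and (497,179) and (510,183) overlapping. The garlic, cup and carrot end are where they stood, and the arm is clear.

```bash
python3 -m crank '{"linear":[[0,0,0],[0,0,0],[0,0,0],[0,0,0],[0,0,0]],"delta_rot":[[0,0,0],[0,0,0],[0,0,0],[0,0,0],[0,0,0]],"fingers":[-0.45,-0.45,-0.45,-0.45,-0.45]}'
python3 -c "
from workcell import bot
print(bot.job_done())"
```

```text
clock: 14.1
position: [0.499, -0.2982, 0.2701]
tool_rot: [3.142, 0.0, 1.407]
force: [0.6, 0.1, -0.4]
grip_width: 0.0235
finger_force: 0.0
the job is handed in; nothing more can be done
None
```

I swept all four carrot rounds into the pan, left the garlic, sauce cup and carrot end in place, and handed the job in at about 14 s; no verdict came back, but the last camera pictures show all of this.

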